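# Offer up a washed lid to its hinge and hold it for the pin

### The arm

A 6-joint arm with a two-finger parallel gripper is mounted at the origin on the work surface. World frame = base frame: x ahead of the robot, y to its left, z up, the work surface at z = 0. Lengths are in m, angles in rad, forces in N, time in s.
With the tool pointing down it reaches from about 0.35 to 0.975 m from the base axis. Payload 4.9 kg.
Tool frame: the origin (TCP) lies midway between the tips of the shut fingers; the grasp point (between the pads) lies ctrl.tcp_to_grasp behind it (ctrl.tcp_to_grasp is the distance from the TCP to the grasp point, in m); z points along the fingers, y is the direction in which the jaws open and shut (so a half turn about z gives the same grasp; the last joint's range is limited). The gripper opens to 85 mm and grips with 20 to 120 N. Pads are 22 mm wide; open, the fingers measure 114 mm over their backs; the gripper's body (76 mm by 85 mm) begins 54 mm behind the grasp point. The pads swing forward as they close: fully open they stand 13 mm farther back than shut.
Start: joints at [-0.119, 0.053, 1.613, -0, 1.476, -0.119], TCP at [0.625, 0, 0.231] pointing down, gripper open.
Joint ranges: [-3.01, 3.01], [-1.01, 2.22], [0.06, 2.58], [-1.02, 4.17], [0.09, 2.62], [-3.14, 3.14]. Speed limits (rad/s): [2.57, 2.57, 3.14, 3.14, 3.14, 3.14].

### API

Orientations are given as a rotation vector (axis times angle).
In Python, from station import ctrl, get_image, calibration, finish_job, models gives the robot as it stands.
- The arm moves only by the shell command python3 -m creep 'ROWS' [FORCE]. ROWS is JSON, a list of rows, each a list of 7 numbers: the opening, from 0 (shut) to 1 (fully open), then the shift along the tool's x, y, z in m, then the turn, a rotation vector about the tool's x, y, z in degrees. A call has 1 to 20 rows; each row shifts and turns the commanded pose from where the row before left it, along the tool's axes as they then stand; what a row does not reach is not made up. A row lasts 1/10 s, in which the tool goes at most 50 mm and 8.59 degrees, less where a joint would pass 70% of its speed; a pose out of reach is approached as far as the arm can. A call with a gripper value outside its range is refused whole. The fingers move at their own pace and stop on an object; FORCE is the grip in N (left out, the last holds). Time passes only in rows, so rows that do not move let the fingers close. It gives the time, the measured TCP pose, the force and the opening at its end, in the units of the state.
- ctrl.get_obs(): the state, without advancing time (a new reading comes with each control period).
- get_image(name): name is "scene" or "side" or "wrist"; returns the picture (400x640x3 uint8, red, green, blue); there is no depth.
- calibration(name): a dict with "mtx" (3x3 intrinsics, pixels), "R" (3x3) and "t" (3): a world point X has camera coordinates R X + t. Camera axes: x right, y down, z forward; pixel columns grow to the right and rows downward; lengths in m; the calibration is good to about 2 mm. A picture is of the moment at which its call begins: read the wrist's pose just before it. calibration takes no time and is no camera call; for the wrist camera it gives the pose at the moment of the call.
- finish_job(): hands the job in, once; it reports no verdict.
Trained networks look in the newest picture that a camera, given by its name, has taken for a name from the list of things; names that differ only in an ending like _2 or _b are one class to them, and where a whole thing is asked for, a point or a joint stands for the part that bears it (a point fixed in the world has none). Each returns a list of dicts, best first, with "conf" (0 to 1); they miss things now and then, are a little off and sometimes report something else, mostly with a low value. They report only what shows in the picture. A call takes as long as a camera call. They do not tell look-alikes from the thing itself.
- models.search_frame(camera, name): "extent" ([left, top, right, bottom] in pixels, round what is visible of it).
The state is a dict: "t": time; "q": joint angles; "dq": joint speeds; "effort": joint torques, N m; "tool_pos": TCP position; "tool_rot": TCP orientation; "contact_force": force on the tool from outside, world axes, zero at the start; "wrist_torque": the same for the moment, N m; "opening": finger opening in m.
Only numpy, scipy, OpenCV 4.12 (cv2) and the standard library are available. Lean on these libraries where they do the work, as an engineer would, in place of code of your own. Each camera call takes 0.05 s, during which the arm holds its last target. There are 200 camera calls.

### The job

The washed blue lid has to go back on the white dosing box: lift it out of the drying rack, keep it upright with its knuckle down, and lower it without forcing it so that its knuckle sits in the saddle between the two blue knuckles on the box and the pin holes line up. Finish while still holding the lid upright and lined up in your grip, so that a colleague can push the pin through; do not let go. Leave the white lid, the pin, the vials, the pill bottle and the marker where they are.

Things in the scene. Friction and masses are not known exactly. Their poses are not given: they have to be found in the camera images.
- lid_blue_grip (a point): Centre of the grip rib along the top edge of the BLUE lid (loose hinge leaf, ~120 g, plastic panel 120 mm wide along own y, 8 thick along own x, upright, own z up). Rib: 120 wide, 12 thick (own x: pinch it across this, from above), from 12 above to 10 mm below this point. Bore centre 94 mm straight below. Both faces alike: may be turned half round. Held in slots: lift it straight up 45 mm.
- lid_blue: The same lid; origin at the centre of its pin hole (8 mm bore along own y) through its one middle knuckle: a barrel 18 mm in diameter, 36 long, ends chamfered 3 mm, the lowest part of the lid (reaches 9 mm below the origin). Panel's lower edge is 14 mm above the origin; a 28 mm wide neck joins them.
- hinge_line (a point): Centre of the hinge line on the fixed dosing box, 78 mm above the table. Line along own y, own z up, own x away from the box (rear wall 16 mm to -x). Fixed blue knuckles, 18 mm in diameter, 8 mm bore, lie 20.5 to 50.5 mm to either side; in the 41 mm gap between, an aluminium V saddle, open upward, 27 mm across its mouth. The lid's barrel lowered into it rests with its bore on this point.
- dose_box: White open box, fixed, 110 deep (own x) x 130 wide (own y) x 70 mm high, origin at the centre of its underside; hinge on its +x wall, hinge line at own x = +71 mm, z = 78 mm. Vials stand in it.
- rack: Grey drying rack, fixed, base 190 (own x) x 150 (own y) x 12 mm, origin at the centre of its underside. Holds two lids on edge, panels along own y, at own x = +45 and -45 mm (which lid is where varies), in slots 33 mm deep with 1 mm play each side; slotted posts 75 mm high at own y = +-48 mm.
- lid_white: The WHITE lid, same panel and rib but two outer knuckles: does not fit, leave alone. Origin on its bore line, 106 mm below its top edge.
- hinge_pin: Loose L-shaped steel hinge pin, 6 mm thick, 106 mm long (own x), lying on the table. Leave alone.
- vial1: Orange vial with white cap, 33 mm in diameter, 62 high, standing in the dosing box; origin at its underside. Leave alone.
- vial2: Another such vial in the dosing box. Leave alone.
- vial3: Another such vial in the dosing box. Leave alone.
- pill_bottle: White pill bottle, 48 mm in diameter, 90 high, on the table; origin at its underside. Leave alone.
- marker: White and black marker pen, 16 mm thick, 130 long (own x), lying on the table. Leave alone.
Mind the look-alikes: they are no part of the job. Of the things that look like the lid_blue, the middle-sized one is meant.

How it is judged:
On the way:
1. the blue lid is lifted clear of the rack in the fingers (height (world z) of lid_blue above 0.075 m and contact force between the fingers and lid_blue above 1 N and contact force between lid_blue and rack below 0.01 N), for 0.1 s.
At the end, for the whole second after the job is handed in: Blue lid held still in the fingers (over 2 N), upright within 0.15 rad, bore within 2.5 mm of the hinge line (height, fore-and-aft), 4 mm along it, parallel within 0.06 rad; white lid within 20 mm and other loose things within 30 mm of their start (x of lid_blue in the frame of hinge_line between -0.0025 and 0.0025 m and z of lid_blue in the frame of hinge_line between -0.0025 and 0.0025 m and y of lid_blue in the frame of hinge_line between -0.004 and 0.004 m and angle between the y axis of lid_blue and the y axis of hinge_line, either way round below 0.06 rad and angle between lid_blue's own z axis and vertical below 0.15 rad and contact force between the fingers and lid_blue above 2 N and linear speed of lid_blue below 0.02 m/s and distance of lid_white from where it was at the start of the episode below 0.02 m and distance of each of vial1, vial2, vial3, pill_bottle, marker, hinge_pin from where it was at the start of the episode below 0.03 m); the arm keeps its last pose, push and grip.
It fails at once if the blue lid is tipped far from upright (over 0.8 rad) (angle between lid_blue's own z axis and vertical above 0.8 rad).
It fails at once if the lid is forced against the box (over 40 N) (contact force between lid_blue and dose_box above 40 N).
It fails at once if the white lid is disturbed (distance of lid_white from where it was at the start of the episode above 0.02 m).
It fails at once if a vial, the pill bottle, the marker or the pin is moved by more than 30 mm (distance of any of vial1, vial2, vial3, pill_bottle, marker, hinge_pin from where it was at the start of the episode above 0.03 m).
It fails at once if a vial or the pill bottle is tipped over (angle between any of vial1, vial2, vial3, pill_bottle's own z axis and vertical above 0.5 rad).
It also fails if it takes over 40 s, if anything falls off the work surface, if the arm or the gripper's body presses on something with over 40 N, if the wrist force passes 120 N, or if a joint passes its speed limit or range.

## Working session

There is one attempt and no reset: what is moved stays moved. The work goes in short steps, Python scripts to look and compute and a shell command to move; the robot and the scene stay as the last step left them, time stands still between calls to the robot, and variables do not carry over. Pictures are saved under pics/ and viewed, about 8 in all and at most 12, crops included, and the job is handed in when it is done.

```bash
ls; mkdir -p pics; python3 - <<'E'
from station import ctrl,get_image,calibration,models
import cv2,numpy as np
print(ctrl.get_obs(), ctrl.tcp_to_grasp)
for c in ["scene","side","wrist"]:
    im=get_image(c); cv2.imwrite(f"pics/{c}0.png",im[:,:,::-1])
    k=calibration(c); print(c,np.round(k["mtx"],1).tolist(),np.round(k["R"],3).tolist(),np.round(k["t"],3).tolist())
    for n in ["lid_blue","lid_white","rack","dose_box"]:
        print(n,[(np.round(d["extent"]).tolist(),round(d["conf"],2)) for d in models.search_frame(c,n)])
E
```

```text
pics
{'t': 0.0, 'q': array([-1.18981971e-01,  5.33460174e-02,  1.61426294e+00,  1.41025506e-05,
        1.47599222e+00, -1.19009170e-01]), 'dq': array([-2.73896658e-05,  4.55957151e-04, -1.23498285e-03, -1.29749951e-03,
       -1.03057376e-03,  5.15267003e-04]), 'effort': array([ 2.70554956e-04, -3.93670499e+01, -3.70175600e+01, -1.62778279e-04,
        6.93513779e-03, -6.06393527e-06]), 'tool_pos': array([6.24393037e-01, 8.81964514e-05, 2.30088288e-01]), 'tool_rot': array([-2.22028984e+00, -2.22034723e+00,  1.93197430e-03]), 'contact_force': array([ 0.48182729,  0.70185118, -0.16579943]), 'wrist_torque': array([ 0.00534293, -0.06895491, -0.00483866]), 'opening': 0.08561333145949707} 0.0187
scene [[400.6, 0.0, 317.5], [0.0, 400.6, 207.4], [0.0, 0.0, 1.0]] [[0.638, 0.77, 0.004], [0.484, -0.397, -0.78], [-0.598, 0.5, -0.626]] [-0.385, -0.178, 1.295]
lid_blue [([322.0, 154.0, 344.0, 197.0], 0.77), ([288.0, 149.0, 330.0, 177.0], 0.69), ([359.0, 158.0, 386.0, 173.0], 0.46)]
lid_white [([354.0, 162.0, 380.0, 212.0], 0.94)]
rack [([308.0, 172.0, 394.0, 234.0], 0.8)]
dose_box [([170.0, 239.0, 244.0, 309.0], 0.6)]
side [[370.0, 0.0, 324.4], [0.0, 370.0, 207.2], [0.0, 0.0, 1.0]] [[0.999, -0.052, -0.015], [-0.047, -0.722, -0.69], [0.025, 0.69, -0.724]] [-0.519, 0.116, 0.806]
lid_blue [([188.0, 158.0, 262.0, 204.0], 0.9), ([261.0, 137.0, 291.0, 160.0], 0.84), ([289.0, 138.0, 309.0, 197.0], 0.83)]
lid_white [([322.0, 126.0, 344.0, 186.0], 0.81)]
rack [([275.0, 161.0, 362.0, 218.0], 0.98)]
dose_box [([289.0, 293.0, 387.0, 394.0], 0.97)]
wrist [[359.8, 0.0, 324.0], [0.0, 359.8, 205.5], [0.0, 0.0, 1.0]] [[1.0, -0.001, -0.0], [-0.001, -0.964, 0.266], [-0.001, -0.266, -0.964]] [-0.624, -0.034, 0.378]
lid_blue [([75.0, 0.0, 163.0, 45.0], 0.91)]
lid_white [([250.0, 0.0, 265.0, 7.0], 0.64)]
rack [([110.0, 2.0, 322.0, 78.0], 0.68)]
dose_box [([194.0, 305.0, 316.0, 385.0], 0.68)]
```

View pics/scene0.png

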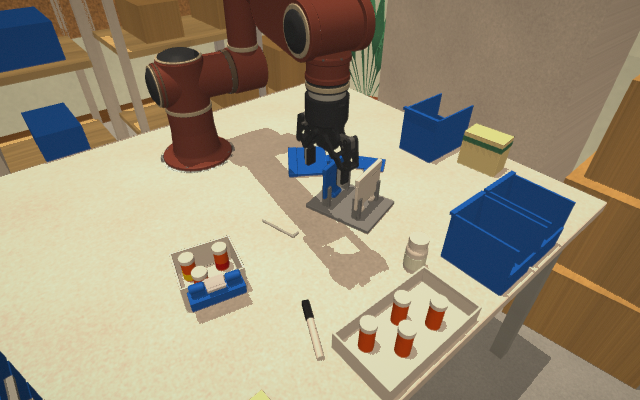

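View pics/side0.png

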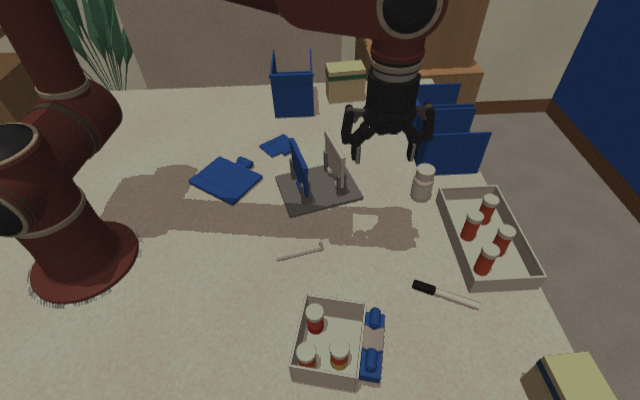

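The scene shows the middle-sized blue lid upright in the rack (scene ~(332,175), side ~(298,168)). The white lid is beside it, and the larger and smaller blue look-alikes lie flat. The box hinge is at side ~(373,340). Next, rough positions.

```bash
cat > h.py <<'E'
import numpy as np,cv2
from station import ctrl,get_image,calibration,models
def ray(k,uv):
    d=k["R"].T@np.linalg.inv(k["mtx"])@np.array([uv[0],uv[1],1.]); return -k["R"].T@k["t"],d
def onz(k,uv,z):
    c,d=ray(k,uv); return c+d*(z-c[2])/d[2]
def proj(k,X):
    p=(k["mtx"]@(k["R"]@np.atleast_2d(X).T+np.asarray(k["t"])[:,None])); return (p[:2]/p[2]).T
E
python3 - <<'E'
from h import *
s=calibration("side");c=calibration("scene")
for n,uv,z in [("lid top near",(303,181),.118),("lid top a",(291,143),.118),("lid top b",(306,166),.118),("white a",(326,135),.118),("white b",(345,165),.118),("rack L",(288,213),.0),("rack R",(362,198),.0),("knuckle1",(375,316),.087),("knuckle2",(371,362),.087),("box corner",(308,298),.07)]: print(n,onz(s,uv,z).round(3))
for n,uv,z in [("k1",(200,293),.087),("k2",(237,279),.087),("lid a",(323,162),.118),("lid b",(340,172),.118)]: print(n,onz(c,uv,z).round(3))
E
```

```text
lid top near [0.48  0.095 0.118]
lid top a [0.453 0.233 0.118]
lid top b [0.487 0.145 0.118]
white a [0.539 0.26  0.118]
white b [0.575 0.142 0.118]
rack L [0.437 0.113 0.   ]
rack R [0.622 0.152 0.   ]
knuckle1 [ 0.594 -0.211  0.087]
knuckle2 [ 0.577 -0.285  0.087]
box corner [ 0.483 -0.161  0.07 ]
k1 [ 0.602 -0.282  0.087]
k2 [ 0.616 -0.212  0.087]
lid a [0.44  0.152 0.118]
lid b [0.503 0.155 0.118]
```

```bash
python3 -m creep '[[1,0.03,-0.022,-0.017,0,0,0],[1,0.03,-0.022,-0.017,0,0,0],[1,0.03,-0.022,-0.017,0,0,0],[1,0.03,-0.022,-0.017,0,0,0],[1,0.03,-0.022,-0.017,0,0,0],[1,0.03,-0.022,-0.017,0,0,0],[1,0,0,0,0,0,0],[1,0,0,0,0,0,0]]'
python3 - <<'E'
from h import *
k=calibration("wrist");im=get_image("wrist");cv2.imwrite("pics/w1.png",im[:,:,::-1]);np.savez("w1.npz",**k)
for n in ["lid_blue","lid_white","rack"]: print(n,[(np.round(d["extent"]).tolist(),round(d["conf"],2)) for d in models.search_frame("wrist",n)])
E
```

```text
t: 1.55
tool_pos: [0.4929, 0.1804, 0.3341]
tool_rot: [2.219, 2.222, 0.002]
contact_force: [0.1, 0.4, -0.4]
opening: 0.0851
lid_blue [([205.0, 3.0, 284.0, 41.0], 0.66), ([69.0, 35.0, 223.0, 187.0], 0.6), ([273.0, 118.0, 323.0, 240.0], 0.56)]
lid_white [([360.0, 89.0, 406.0, 214.0], 0.59)]
rack [([250.0, 73.0, 423.0, 222.0], 0.68)]
```

View pics/w1.png

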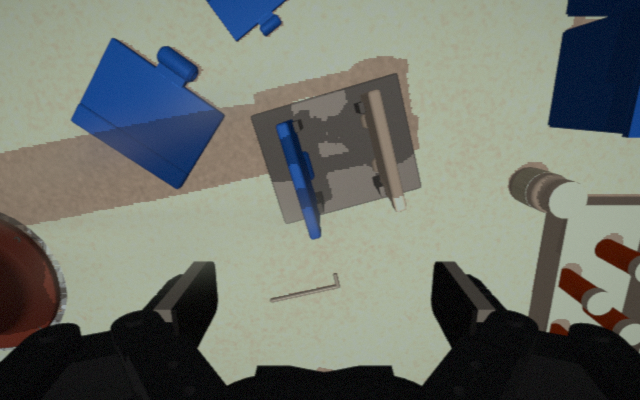

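The wrist view shows the lid from above: rib from (283,125) to (316,237), rack base corners about (252,115), (397,74), (421,187), (288,222). I'll fit a lid model to the blue mask, using the side view as a cross-check.

```bash
cat >> h.py <<'E'
from scipy.optimize import minimize
from scipy.spatial.transform import Rotation as Ro
def box(x0,x1,y0,y1,z0,z1): return np.array([[x,y,z] for x in(x0,x1) for y in(y0,y1) for z in(z0,z1)])
PARTS=[box(-.006,.006,-.06,.06,.084,.106),box(-.004,.004,-.06,.06,.014,.09),box(-.004,.004,-.014,.014,0,.016),
 np.array([[.009*np.cos(a),y,.009*np.sin(a)] for a in np.linspace(0,6.28,16) for y in(-.018,.018)])]
def sil(k,T,yaw,shape,parts=PARTS,S=4,tilt=0):
    m=np.zeros((shape[0],shape[1]),np.uint8);R=Ro.from_euler('zyx',[yaw,tilt,0]).as_matrix()
    for P in parts:
        uv=proj(k,P@R.T+T); cv2.fillConvexPoly(m,cv2.convexHull(np.round(uv*16).astype(np.int32)),1,shift=4)
    return m
def blue(im):
    h=cv2.cvtColor(im,cv2.COLOR_RGB2HSV); return ((h[...,0]>100)&(h[...,0]<130)&(h[...,1]>140)&(h[...,2]>40)).astype(np.uint8)
E
python3 - <<'E'
from h import *
k=dict(np.load("w1.npz"));im=cv2.imread("pics/w1.png")[:,:,::-1].copy();m=blue(im)
roi=np.zeros_like(m);roi[105:248,262:335]=1
ks=calibration("side");ims=cv2.imread("pics/side0.png")[:,:,::-1].copy();ms=blue(ims);rs=np.zeros_like(ms);rs[136:205,287:312]=1
m*=roi;ms*=rs
def iou(a,b): return (a&b).sum()/(a|b).sum()
f1=lambda p:-iou(sil(k,[p[0]/100,p[1]/100,p[2]/100],p[3],m.shape),m)
f2=lambda p:-iou(sil(ks,[p[0]/100,p[1]/100,p[2]/100],p[3],m.shape),ms)
x0=[46.5,18.5,2.8,-.3+.6]
for nm,f in [("wrist",f1),("side",f2),("both",lambda p:f1(p)+f2(p))]:
    best=min((minimize(f,[46.5,18.5,2.8,y],method="Nelder-Mead",options=dict(initial_simplex=np.array([[46.5,18.5,2.8,y]]+[[46.5+(i==0)*1.5,18.5+(i==1)*1.5,2.8+(i==2)*.7,y+(i==3)*.15] for i in range(4)]),xatol=1e-3,fatol=1e-5)) for y in(.1,.25,.4)),key=lambda r:r.fun)
    print(nm,best.x.round(3),best.fun, f1(best.x),f2(best.x))
# fixed height
g=lambda p:f1([p[0],p[1],2.8,p[2]]);b=best.x
r=minimize(g,b[[0,1,3]],method="Nelder-Mead",options=dict(initial_simplex=[[46.5,18.5,.25],[47.5,18.5,.25],[46.5,19.5,.25],[46.5,18.5,.35]]));print("z28",r.x,r.fun)
c=[onz(k,u,.012) for u in[(252,115),(397,74),(421,187),(288,222)]];print(np.round(c,3),np.mean(c,0))
o=im[:, :, ::-1].copy(); cs,_=cv2.findContours(sil(k,[r.x[0]/100,r.x[1]/100,.028],r.x[2],m.shape),0,1);cv2.drawContours(o,cs,-1,(0,255,255),1)
o2=ims[:,:,::-1].copy(); cs,_=cv2.findContours(sil(ks,[r.x[0]/100,r.x[1]/100,.028],r.x[2],m.shape),0,1);cv2.drawContours(o2,cs,-1,(0,255,255),1)
cv2.imwrite("pics/fit1.png",np.hstack([cv2.resize(o[60:260,240:440],(400,400)),cv2.resize(o2[120:220,260:360],(400,400))]))
E
```

```text
wrist [46.625 17.229  0.594  0.273] -0.6850950906678461 -0.6850950906678461 -0.44749403341288785
side [46.539 19.137  1.999  0.291] -0.7249647390691114 -0.4951383694839192 -0.7249647390691114
both [46.721 17.637  2.705  0.256] -1.3478107606679037 -0.643265306122449 -0.7045454545454546
z28 [46.77163271 17.62146862  0.26292101] -0.637282652648605
[[0.402 0.237 0.012]
 [0.581 0.285 0.012]
 [0.62  0.144 0.012]
 [0.444 0.096 0.012]] [0.51175318 0.19044431 0.012     ]
```

View pics/fit1.png

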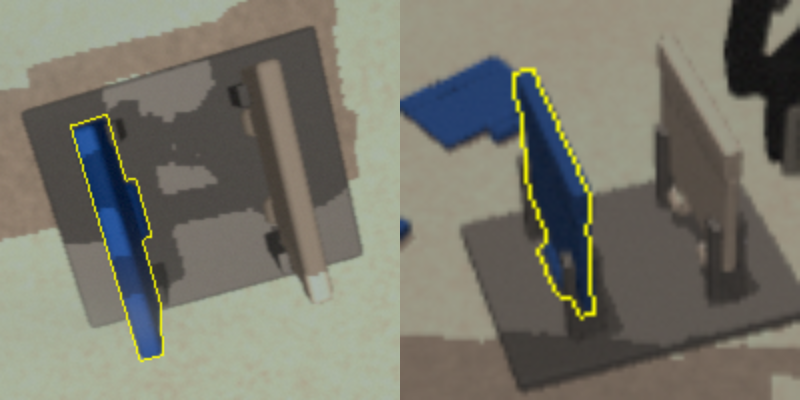

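The fit overlays well in both views: lid bore at (0.4677, 0.1762, 0.028), yaw 0.263. The rack's geometry predicts (0.4686, 0.178), which agrees within 2 mm. Moving above it.

```bash
python3 -m creep '[[0.6,-0.0042,-0.0252,0,0,0,0],[0.6,0,0,0.03,0,0,-7.5],[0.6,0,0,0.04,0,0,-7.5],[0.6,0,0,0.045,0,0,0],[0.6,0,0,0.035,0,0,0],[0.6,0,0,0,0,0,0],[0.6,0,0,0,0,0,0]]'
python3 - <<'E'
from h import *
k=calibration("wrist");im=get_image("wrist");np.savez("w2.npz",**k)
o=im[:,:,::-1].copy()
cs,_=cv2.findContours(sil(k,[.4677,.1762,.028],.263,o.shape),0,1);cv2.drawContours(o,cs,-1,(0,255,255),1)
cv2.imwrite("pics/w2.png",o)
E
```

```text
t: 2.45
tool_pos: [0.4678, 0.1752, 0.1831]
tool_rot: [-1.913, -2.491, 0.002]
contact_force: [1.9, -0.4, 0.9]
opening: 0.0514
```

View pics/w2.png

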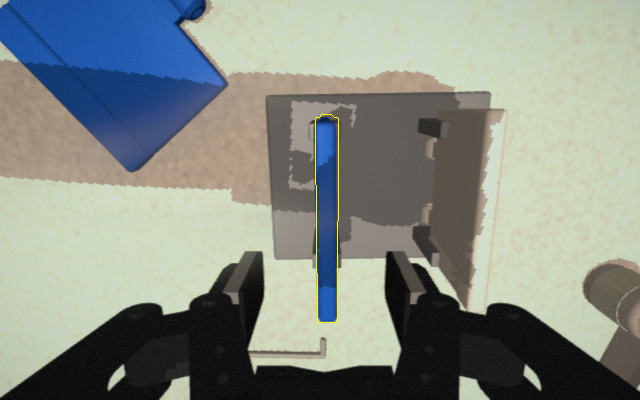

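The overlay lies on the lid (rib columns 316–338, rows 118–321) and it sits centred between the jaws. Descend and close gently.

```bash
python3 -m creep '[[0.6,0,0,0.04,0,0,0],[0.6,0,0,0.03,0,0,0],[0.6,0,0,0.01,0,0,0],[0.6,0,0,0,0,0,0],[0.3,0,0,0,0,0,0],[0.2,0,0,0,0,0,0],[0,0,0,0,0,0,0],[0,0,0,0,0,0,0],[0,0,0,0,0,0,0],[0,0,0,0,0,0,0]]' 25
```

```text
t: 3.5
tool_pos: [0.4692, 0.1761, 0.1056]
tool_rot: [1.911, 2.491, 0.004]
contact_force: [-0.3, -0.4, 5.9]
opening: 0.0115
```

```bash
python3 -m creep '[[0,0,0,0,0,0,0],[0,0,0,0,0,0,0],[0,0,0,-0.01,0,0,0],[0,0,0,-0.015,0,0,0],[0,0,0,-0.02,0,0,0],[0,0,0,-0.02,0,0,0],[0,0,0,-0.02,0,0,0],[0,0,0,-0.03,0,0,0],[0,0,0,-0.03,0,0,0],[0,0,0,0,0,0,0],[0,0,0,0,0,0,0]]' 60
python3 - <<'E'
from h import *
a=get_image("side");b=get_image("scene")
cv2.imwrite("pics/lift.png",np.hstack([cv2.resize(a[60:230,230:400],(400,400)),cv2.resize(a[280:400,280:400],(400,400),interpolation=cv2.INTER_CUBIC)])[:,:,::-1])
E
```

```text
t: 4.6
tool_pos: [0.4678, 0.1758, 0.2495]
tool_rot: [1.912, 2.492, 0.002]
contact_force: [0.4, 0.0, -1.0]
opening: 0.011
```

View pics/lift.png

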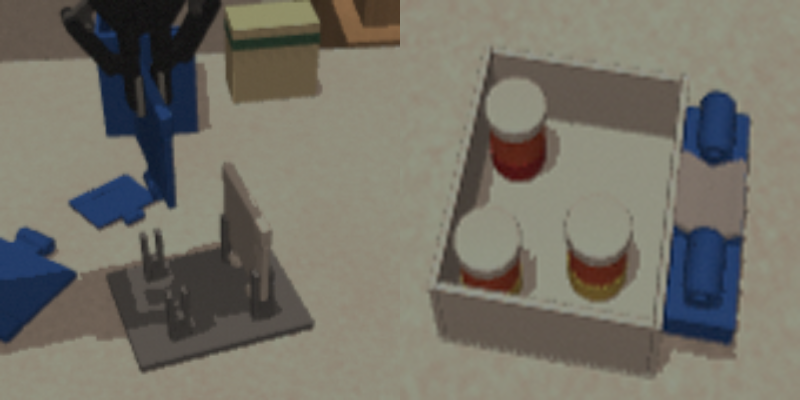

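The lid is held upright and clear of the rack. The second crop shows the hinge: knuckles at side ~(373,340), saddle empty. Next I move beside the hinge, turn to its yaw, and measure the hinge with the wrist camera.

```bash
python3 -m creep '[[0,-0.02,0.004,0,0,0,0],[0,-0.04,0.0086,0,0,0,0],[0,-0.04,0.0086,0,0,0,0],[0,-0.04,0.0086,0,0,0,0],[0,-0.04,0.0086,0,0,0,0],[0,-0.04,0.0086,0,0,0,0],[0,-0.04,0.0086,0,0,0,0],[0,-0.04,0.0086,0,0,0,0],[0,-0.04,0.0086,0,0,0,0],[0,-0.04,0.0086,0,0,0,0],[0,-0.04,0.0086,0,0,0,0],[0,-0.03,0.008,0,0,0,0],[0,-0.02,0.006,0,0,0,0],[0,0,0,0,0,0,6.8],[0,0,0,0,0,0,6.8],[0,0,0,0,0,0,6.8],[0,0,0,0,0,0,6.7],[0,0,0,0,0,0,0],[0,0,0,0,0,0,0],[0,0,0,0,0,0,0]]'
python3 - <<'E'
from h import *
for c in["wrist","side","scene"]:
    k=calibration(c);im=get_image(c);np.savez(c+"3.npz",**k);cv2.imwrite(f"pics/{c}3.png",im[:,:,::-1])
E
```

```text
t: 6.7
tool_pos: [0.6895, -0.2511, 0.2473]
tool_rot: [-2.44, -1.976, 0.001]
contact_force: [-0.5, 0.2, -1.7]
opening: 0.0108
```

View pics/wrist3.png

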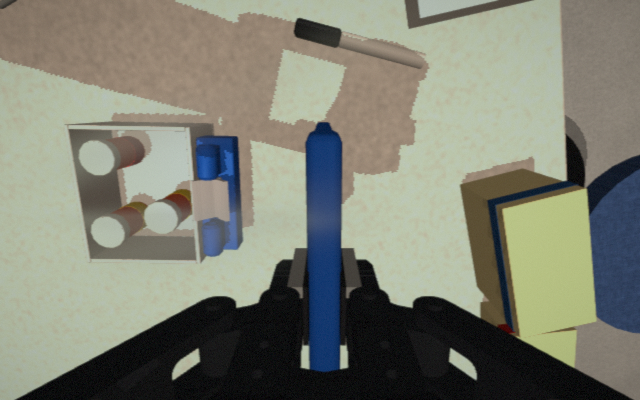

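```bash
cat >> h.py <<'E'
def H(x,y,yaw): 
    R=Ro.from_euler('z',yaw).as_matrix(); return lambda P:np.atleast_2d(P)@R.T+np.array([x,y,.078])
a_=np.linspace(0,2*np.pi,24)
def knuck(s): return np.array([[.009*np.cos(a),y,.009*np.sin(a)] for a in a_ for y in(s*.0205,s*.0505)])
RIM=np.array([[-.016,.065,-.008],[-.126,.065,-.008],[-.126,-.065,-.008],[-.016,-.065,-.008]])
def draw(o,k,pose,S,u0,v0):
    h=H(*pose); sh=lambda uv:np.round((np.asarray(uv)+.5-[u0,v0])*S).astype(np.int32)
    cv2.polylines(o,[sh(proj(k,h(RIM)))],True,(0,0,255),1)
    for s in(1,-1): cv2.polylines(o,[cv2.convexHull(sh(proj(k,h(knuck(s)))))],True,(0,255,255),1)
    cv2.polylines(o,[sh(proj(k,h([[0,-.0205,0],[0,.0205,0]])))],False,(0,255,0),1)
E
python3 - <<'E'
from h import *
k=dict(np.load("wrist3.npz"));im=cv2.imread("pics/wrist3.png")
S=4;u0,v0=60,112
o=cv2.resize(im[v0:v0+150,u0:u0+195],None,fx=S,fy=S,interpolation=cv2.INTER_CUBIC)
draw(o,k,(.597,-.248,-.21),S,u0,v0)
cv2.imwrite("pics/c3.png",o)
E
```

```text
(no output)
```

View pics/c3.png

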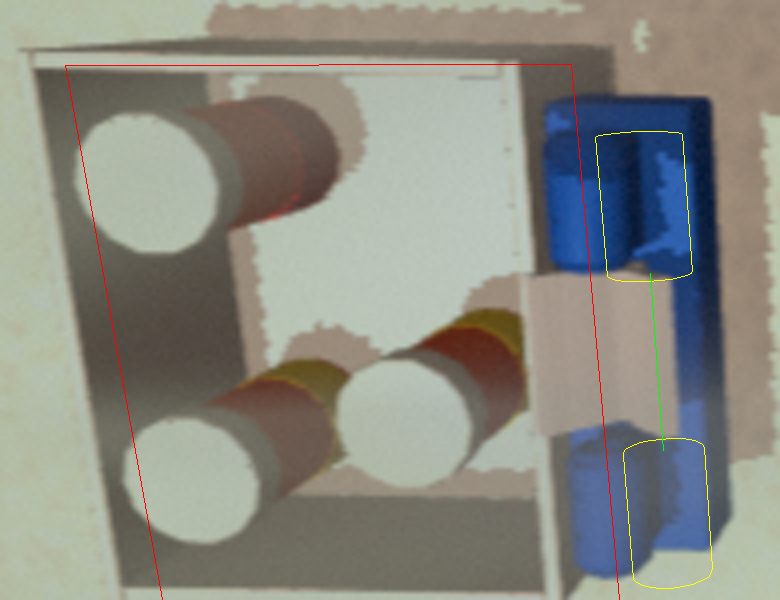

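The hinge guess is about 12 mm off in x, with knuckles at crop (545–632, 135–270) and (570–652, 432–577). I'll correct it to (0.5859, -0.2434, -0.22), check it in three views, and fit the held lid as well.

```bash
python3 - <<'E'
from h import *
P=(.5859,-.2434,-.22)
tiles=[]
for c,(u0,v0,w,hh),S in [("wrist",(60,112,195,150),2),("side",(285,285,110,110),3.6),("scene",(165,230,95,85),4.2)]:
    k=dict(np.load(c+"3.npz"));im=cv2.imread(f"pics/{c}3.png")
    o=cv2.resize(im[v0:v0+hh,u0:u0+w],None,fx=S,fy=S,interpolation=cv2.INTER_CUBIC);draw(o,k,P,S,u0,v0);tiles.append(o)
# lid fit
k=dict(np.load("wrist3.npz"));im=cv2.imread("pics/wrist3.png");t=np.array([.6895,-.2511,.2473])
R=Ro.from_rotvec([-2.44,-1.976,.001]).as_matrix();yaw=np.arctan2(R[1,1],R[0,1]);print("yaw",yaw)
g=blue(im[:,:,::-1].copy());roi=np.zeros_like(g);roi[115:375,300:350]=1;g=cv2.morphologyEx(g*roi,cv2.MORPH_CLOSE,np.ones((5,5)))
print("mask",np.argwhere(g).min(0),np.argwhere(g).max(0))
f=lambda p:-((lambda s:(s&g).sum()/(s|g).sum())(sil(k,t+np.array([p[0],p[1],-7.76])/100,p[2],g.shape)))
r=minimize(f,[0,0,yaw],method="Nelder-Mead",options=dict(initial_simplex=[[0,0,yaw],[.6,0,yaw],[0,.6,yaw],[0,0,yaw+.06]]))
d=R.T@np.array([r.x[0],r.x[1],0])*10;print(r.x,r.fun,"tool-frame offset mm",d)
p=(t+np.array([r.x[0],r.x[1],-7.76])/100)
o=im.copy();cs,_=cv2.findContours(sil(k,p,r.x[2],g.shape),0,1);cv2.drawContours(o,cs,-1,(0,255,255),1)
tiles.append(cv2.resize(o[110:380,290:360],None,fx=1.1,fy=1.1))
C=np.zeros((720,800,3),np.uint8)
def put(t,y,x): 
    t=t[:max(0,C.shape[0]-y),:max(0,C.shape[1]-x)];C[y:y+t.shape[0],x:x+t.shape[1]]=t
put(tiles[0],0,0);put(tiles[1],0,395);put(tiles[2],305,0);put(tiles[3],400,420);cv2.imwrite("pics/c4.png",cv2.resize(C,None,fx=.83,fy=.83))
E
```

```text
yaw -0.20937607162442534
mask [123 306] [371 341]
[-0.12202037 -0.31217306 -0.18755247] -0.7158542842483325 tool-frame offset mm [-3.30717334e+00 -5.44703979e-01 -1.16093112e-03]
```

View pics/c4.png

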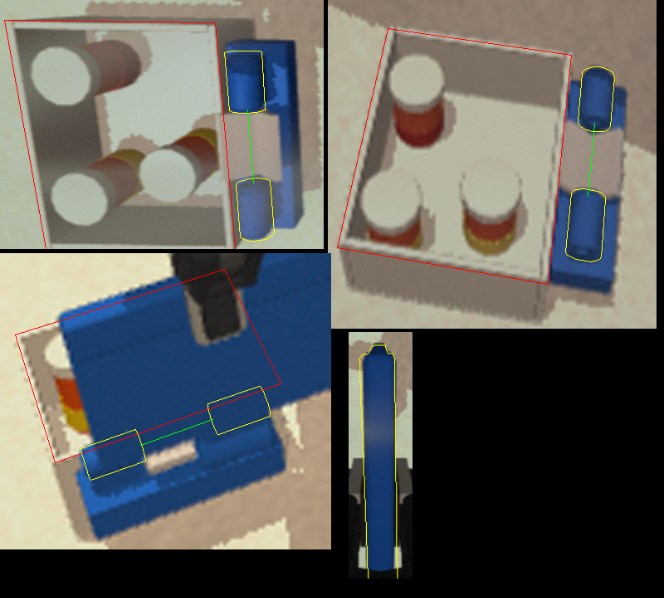

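The hinge estimate matches the knuckles in both the wrist and side views. The lid model looks slightly too long, so the lid probably sits lower than I assumed; refitting with height free and a better mask.

```bash
cat >> h.py <<'E'
def blue2(im,roi): # im BGR
    a=im.astype(int);g=((a[...,0]>a[...,2]*1.6+8)).astype(np.uint8);m=np.zeros_like(g);l,t,r,b=roi;m[t:b,l:r]=1
    return g*m
def fitlid(views,x0,dz=True):
    def f(p):
        s=0
        for k,g in views:
            q=sil(k,np.array(p[:3])/100,p[3],g.shape); s-=(q&g).sum()/(q|g).sum()
        return s/len(views)
    best=None
    for st in(.5,-.5,1.):
        sx=np.array([x0]+[np.add(x0,np.eye(4)[i]*[st,st,st,.06][i]) for i in range(4)])
        r=minimize(f,x0,method="Nelder-Mead",options=dict(initial_simplex=sx,xatol=1e-3,fatol=1e-6,maxiter=500))
        if best is None or r.fun<best.fun: best=r
    return best.x,best.fun
E
python3 - <<'E'
from h import *
v=lambda n,c,roi,kk:(kk,blue2(cv2.imread(f"pics/{n}.png"),roi))
w1=v("w1","wrist",(262,105,335,248),dict(np.load("w1.npz")));s0=v("side0","side",(287,136,311,205),calibration("side"))
w3=v("wrist3","wrist",(295,110,350,380),dict(np.load("wrist3.npz")))
print("rack w1",*fitlid([w1],[46.77,17.62,2.6,.263]));print("rack w1+side",*fitlid([w1,s0],[46.77,17.62,2.6,.263]))
x,f=fitlid([w3],[68.95,-25.1,16.97,-.21]);print("held",x,f,"z off TCP",x[2]-24.73)
R=Ro.from_rotvec([-2.44,-1.976,.001]).as_matrix();print("tool off mm",10*R.T@(x[:3]-[68.95,-25.11,24.73]))
sim=cv2.imread("pics/side3.png");s3=v("side3","side",(330,150,470,330),calibration("side"));ys=np.argwhere(s3[1]);print(ys.min(0),ys.max(0),proj(calibration("side"),np.array([.6895,-.2511,.17])))
o=[]
for (k,g),im,X,roi in [(w3,cv2.imread("pics/wrist3.png"),x,(295,110,355,380)),]:
    cs,_=cv2.findContours(sil(k,x[:3]/100,x[3],g.shape),0,1);cv2.drawContours(im,cs,-1,(0,255,255),1);o.append(cv2.resize(im[110:380,280:370],None,fx=2,fy=2))
k=calibration("side");cs,_=cv2.findContours(sil(k,x[:3]/100,x[3],sim.shape[:2]),0,1);cv2.drawContours(sim,cs,-1,(0,255,255),1)
o.append(cv2.resize(sim[150:400,330:530],(540,540)));o[1]=o[1][:540];cv2.imwrite("pics/c5.png",np.hstack(o))
E
```

```text
rack w1 [46.7081822  17.32504244  1.77925065  0.26034083] -0.813458262350937
rack w1+side [46.78573004 17.53204098  2.5680789   0.26562597] -0.754704732201354
held [ 68.74393083 -25.58984581  15.45044815  -0.20720359] -0.8625554670610991 z off TCP -9.279551853514704
tool off mm [-5.18228713 -0.84993474 92.79386522]
[150 365] [329 469] [[450.82392469 310.80504105]]
```

View pics/c5.png

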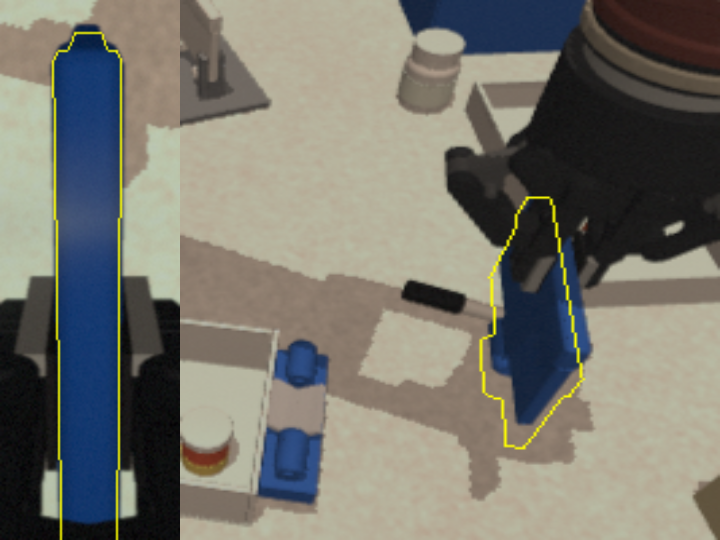

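The lid's near end is hidden behind the gripper body in the wrist view (below row ~345), which biased the fit. In the side view the real lid (lower tip ~(458,306)) is higher than the model. Refitting jointly, restricted to the unoccluded regions.

```bash
cat >> h.py <<'E'
def Rl(yaw,rx,ry): return Ro.from_euler('ZXY',[yaw,rx,ry]).as_matrix()
def sil6(k,p,shape):
    m=np.zeros(shape,np.uint8);R=Rl(*p[3:6])
    for P in PARTS: cv2.fillConvexPoly(m,cv2.convexHull(np.round(proj(k,P@R.T+np.array(p[:3])/100)*16).astype(np.int32)),1,shift=4)
    return m
def fit6(views,x0,n=6):
    def f(p):
        p=np.r_[p,np.zeros(6-len(p))];s=0
        for k,g,roi in views:
            l,t,r,b=roi;q=sil6(k,p,g.shape)[t:b,l:r];gg=g[t:b,l:r];s+=(q^gg).sum()/gg.sum()
        return s/len(views)
    best=None;sc=np.array([.5,.5,.5,.06,.06,.06])[:n];x=np.array(x0[:n],float)
    for st in(1,-1,.5,-.5):
        r=minimize(f,x,method="Nelder-Mead",options=dict(initial_simplex=np.vstack([x,x+np.diag(sc*st)]),xatol=1e-3,fatol=1e-6,maxiter=900))
        if best is None or r.fun<best.fun: best=r;x=r.x
    return np.r_[best.x,np.zeros(6-n)],best.fun
E
python3 - <<'E'
from h import *
iw=cv2.imread("pics/wrist3.png");is_=cv2.imread("pics/side3.png");kw=dict(np.load("wrist3.npz"));ks=calibration("side")
rw=(295,128,352,335);rs=(440,255,485,325)
W=(kw,blue2(iw,rw),rw);S=(ks,blue2(is_,rs),rs)
x0=[68.95,-25.1,16.97,-.21,0,0];R=Ro.from_rotvec([-2.44,-1.976,.001]).as_matrix()
for nm,V,n in[("w",[W],4),("s",[S],4),("ws4",[W,S],4),("ws6",[W,S],6)]:
    x,f=fit6(V,x0,n);print(nm,x.round(3),round(f,3),"tool off mm",(10*R.T@(x[:3]-[68.95,-25.11,24.73])).round(1))
    if nm=="ws6":
        for im,k in((iw,kw),(is_,ks)):
            cs,_=cv2.findContours(sil6(k,x,(400,640)),0,1);cv2.drawContours(im,cs,-1,(0,255,255),1)
cv2.imwrite("pics/c6.png",np.hstack([cv2.resize(iw[110:380,280:370],(180,540)),cv2.resize(is_[210:330,410:530],(540,540))]))
E
```

```text
w [ 69.041 -24.168  15.37   -0.207   0.      0.   ] 0.059 tool off mm [ 9.3 -0.9 93.6]
s [ 68.814 -25.335  17.17   -0.264   0.      0.   ] 0.392 tool off mm [-2.5 -0.7 75.6]
ws4 [ 68.925 -24.871  16.742  -0.215   0.      0.   ] 0.286 tool off mm [ 2.2 -0.6 79.9]
ws6 [ 6.9173e+01 -2.5109e+01  1.6722e+01 -2.0800e-01  5.0000e-02 -2.7000e-02] 0.253 tool off mm [ 0.4  2.3 80.1]
```

View pics/c6.png

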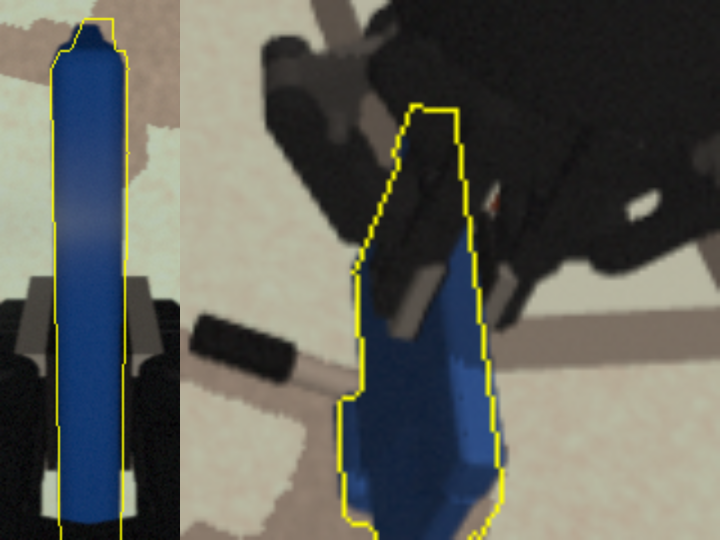

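My side ROI cut the lid off: the crop scale was 2.16, so the tip is at about row 345. Refitting with the correct ROI.

```bash
python3 - <<'E'
from h import *
iw=cv2.imread("pics/wrist3.png");is_=cv2.imread("pics/side3.png");kw=dict(np.load("wrist3.npz"));ks=calibration("side")
ic=cv2.imread("pics/scene3.png");kc=calibration("scene")
rw=(295,128,352,335);rs=(436,290,490,362)
W=(kw,blue2(iw,rw),rw);S=(ks,blue2(is_,rs),rs)
print([ (g.sum()) for _,g,_ in(W,S)], np.argwhere(S[1]).min(0),np.argwhere(S[1]).max(0))
x0=[68.95,-25.1,16.97,-.21,0,0];R=Ro.from_rotvec([-2.44,-1.976,.001]).as_matrix()
def off(x):return (10*R.T@(x[:3]-[68.95,-25.11,24.73])).round(1)
for nm,V,n in[("s",[S],4),("ws4",[W,S],4),("ws6",[W,S],6)]:
    x,f=fit6(V,x0,n);print(nm,x.round(3),round(f,3),off(x))
for row in [135,160,200,240,280,320]:
    c=np.where(W[1][row])[0];print(row,c.min(),c.max(),end="; ")
E
```

```text
[np.uint64(6638), np.uint64(1389)] [290 445] [345 481]
s [ 69.37  -24.594  16.542  -0.253   0.      0.   ] 0.059 [ 5.9  3.2 81.9]
ws4 [ 68.992 -24.594  16.647  -0.198   0.      0.   ] 0.113 [ 5.1 -0.5 80.8]
ws6 [ 6.9285e+01 -2.4639e+01  1.6690e+01 -2.1100e-01 -5.0000e-03 -2.9000e-02] 0.089 [ 5.3  2.4 80.4]
135 309 337; 160 307 340; 200 308 340; 240 308 339; 280 308 340; 320 309 339;
```

```bash
python3 - <<'E'
from h import *
kw=dict(np.load("wrist3.npz"));ks=calibration("side");kc=calibration("scene")
R=Ro.from_rotvec([-2.44,-1.976,.001]).as_matrix();t=np.array([.6895,-.2511,.2473])
T=lambda p:t+np.array(p)@R.T/1  # tool coords
for a in(0,.003,.006):
  for z in(.075,.0776,.081,.085):
    far=proj(kw,T([.06+a,0,z-.106]))[0];barrel=proj(kw,T([.018+a,0,z+.006]))[0]
    tip=proj(ks,T([-.06+a,0,z-.014]))[0]
    print(a,z,"far row",far[1].round(1),"tip",tip.round(1))
im=cv2.imread("pics/wrist3.png").astype(int)
for r in range(118,146,2): print(r,[tuple(im[r,c]) for c in(318,323,330)][1], end=" ")
print()
s=blue2(cv2.imread("pics/side3.png"),(436,290,490,362))
for r in(320,330,335,340,343,345): print(r,np.where(s[r])[0][[0,-1]],end=" ")
E
```

```text
0 0.075 far row 128.3 tip [457.2 347. ]
0 0.0776 far row 127.8 tip [456.7 347.8]
0 0.081 far row 127.2 tip [456.1 348.9]
0 0.085 far row 126.5 tip [455.3 350.2]
0.003 0.075 far row 118.1 tip [457.  344.7]
0.003 0.0776 far row 117.8 tip [456.5 345.6]
0.003 0.081 far row 117.5 tip [455.9 346.7]
0.003 0.085 far row 117.1 tip [455.1 347.9]
0.006 0.075 far row 107.7 tip [456.8 342.5]
0.006 0.0776 far row 107.7 tip [456.3 343.3]
0.006 0.081 far row 107.6 tip [455.7 344.4]
0.006 0.085 far row 107.6 tip [454.9 345.7]
118 (np.int64(166), np.int64(191), np.int64(184)) 120 (np.int64(123), np.int64(141), np.int64(155)) 122 (np.int64(75), np.int64(59), np.int64(59)) 124 (np.int64(68), np.int64(32), np.int64(12)) 126 (np.int64(67), np.int64(33), np.int64(10)) 128 (np.int64(67), np.int64(32), np.int64(8)) 130 (np.int64(66), np.int64(33), np.int64(9)) 132 (np.int64(68), np.int64(34), np.int64(6)) 134 (np.int64(80), np.int64(40), np.int64(12)) 136 (np.int64(98), np.int64(47), np.int64(14)) 138 (np.int64(106), np.int64(52), np.int64(19)) 140 (np.int64(109), np.int64(55), np.int64(16)) 142 (np.int64(111), np.int64(55), np.int64(23)) 144 (np.int64(112), np.int64(57), np.int64(19)) 
320 [446 475] 330 [454 468] 335 [454 465] 340 [454 462] 343 [455 460] 345 [455 459]
```

The far rib edge (wrist row ~134, 3.4 px/mm) puts the lid 1.5–2 mm to tool −x; its height below the TCP is 70–78 mm. The saddle and chamfers cover the rest. Moving above the hinge, staying clear of it, then checking.

```bash
python3 -m creep '[[0,-0.001,-0.01,0,0,0,0.4],[0,-0.0025,-0.02,0,0,0,0],[0,-0.003,-0.025,0,0,0,0],[0,-0.003,-0.025,0,0,0,0],[0,-0.002,-0.015,0,0,0,0],[0,-0.001,-0.008,0,0,0,0],[0,0,0,0.02,0,0,0],[0,0,0,0.02,0,0,0],[0,0,0,0.015,0,0,0],[0,0,0,0.005,0,0,0],[0,0,0,0,0,0,0],[0,0,0,0,0,0,0],[0,0,0,0,0,0,0]]'
python3 - <<'E'
from h import *
P=(.5859,-.2434,-.22);o_=ctrl.get_obs();t=o_["tool_pos"];R=Ro.from_rotvec(o_["tool_rot"]).as_matrix();print(t.round(4),np.arctan2(R[1,1],R[0,1]).round(4))
T=np.append((t+R@[-.0015,0,.0776])*100,[np.arctan2(R[1,1],R[0,1]),0,0]);print(T)
tl=[]
for c,(u0,v0,w,h),S in[("side",(330,270,80,120),5),("scene",(165,210,100,120),4)]:
    k=calibration(c);im=get_image(c)[:,:,::-1].copy();cv2.imwrite(f"pics/{c}4.png",im)
    o=cv2.resize(im[v0:v0+h,u0:u0+w],None,fx=S,fy=S,interpolation=cv2.INTER_CUBIC);draw(o,k,P,S,u0,v0)
    m=cv2.resize(sil6(k,T,(400,640))[v0:v0+h,u0:u0+w],None,fx=S,fy=S,interpolation=0)
    cs,_=cv2.findContours(m,0,1);cv2.drawContours(o,cs,-1,(255,255,255),1);tl.append(cv2.resize(o,(400,600)))
k=calibration("wrist");cv2.imwrite("pics/wrist4.png",get_image("wrist")[:,:,::-1]);np.savez("wrist4.npz",**k)
cv2.imwrite("pics/c7.png",np.hstack(tl))
E
```

```text
t: 8.15
tool_pos: [0.5873, -0.2416, 0.1897]
tool_rot: [2.448, 1.965, 0.001]
contact_force: [-0.6, 0.7, -1.0]
opening: 0.0113
[ 0.5873 -0.2416  0.1897] -0.2181
[ 58.7149529  -24.31403525  11.21431775  -0.21811218   0.
   0.        ]
```

View pics/c7.png

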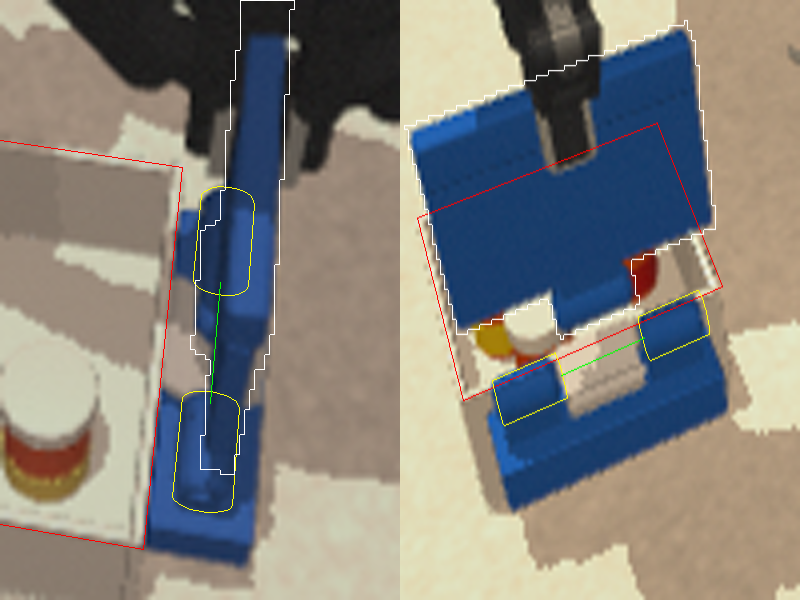

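That was the last of the 12 pictures. In the scene view both the lid outline and the knuckles match the model. Computed lid minus hinge offset: 1.1 mm in x, 0.5 mm along the line, 34 mm up. Correct x and lower most of the way.

```bash
python3 -m creep '[[0,0,-0.001,0.005,0,0,0],[0,0,0,0.008,0,0,0],[0,0,0,0.007,0,0,0],[0,0,0,0.004,0,0,0],[0,0,0,0,0,0,0],[0,0,0,0,0,0,0]]'; python3 -m creep '[[0,0,0,0.002,0,0,0],[0,0,0,0.002,0,0,0],[0,0,0,0,0,0,0],[0,0,0,0,0,0,0]]'
```

```text
t: 8.9
tool_pos: [0.5856, -0.241, 0.1641]
tool_rot: [-2.45, -1.966, 0.0]
contact_force: [-0.3, -0.2, -0.7]
opening: 0.011
t: 9.3
tool_pos: [0.5856, -0.241, 0.1603]
tool_rot: [-2.45, -1.966, 0.0]
contact_force: [0.5, 0.7, -1.0]
opening: 0.0108
```

```bash
python3 -m creep '[[0,0,0,0.001,0,0,0],[0,0,0,0.001,0,0,0],[0,0,0,0.001,0,0,0],[0,0,0,0,0,0,0]]'; python3 -m creep '[[0,0,0,0.001,0,0,0],[0,0,0,0,0,0,0]]';  python3 -m creep '[[0,0,0,0.001,0,0,0],[0,0,0,0,0,0,0]]'
```

```text
t: 9.7
tool_pos: [0.5856, -0.241, 0.1572]
tool_rot: [-2.45, -1.966, -0.0]
contact_force: [-0.8, -0.2, -1.4]
opening: 0.011
t: 9.9
tool_pos: [0.586, -0.2412, 0.1566]
tool_rot: [2.449, 1.966, 0.001]
contact_force: [0.0, -0.2, -0.5]
opening: 0.0109
t: 10.1
tool_pos: [0.5863, -0.2413, 0.156]
tool_rot: [2.449, 1.965, 0.001]
contact_force: [0.7, -0.8, 1.3]
opening: 0.011
```

```bash
python3 -m creep '[[0,0,0.0007,0,0,0,0],[0,0,0,0,0,0,0]]';  python3 -m creep '[[0,0,0,0.001,0,0,0],[0,0,0,0,0,0,0]]'; python3 -m creep '[[0,0,0,0.001,0,0,0],[0,0,0,0,0,0,0]]'
```

```text
t: 10.3
tool_pos: [0.5866, -0.2414, 0.1558]
tool_rot: [2.449, 1.966, 0.001]
contact_force: [1.5, -0.2, 3.0]
opening: 0.0113
t: 10.5
tool_pos: [0.5868, -0.2414, 0.1557]
tool_rot: [2.449, 1.966, 0.001]
contact_force: [0.8, 1.3, 5.3]
opening: 0.0112
t: 10.7
tool_pos: [0.587, -0.2415, 0.1556]
tool_rot: [2.449, 1.965, 0.001]
contact_force: [-1.2, 1.3, 9.0]
opening: 0.0111
```

It seated at TCP z 0.1556, the predicted height, with about 9 N. I'll relieve the lateral offset, ease the down force a little, and check numerically in the scene and side images.

```bash
python3 -m creep '[[0,0,0.0006,-0.0006,0,0,0],[0,0,0,0,0,0,0],[0,0,0,0,0,0,0]]'; python3 - <<'E'
from h import *
o=ctrl.get_obs();t=o["tool_pos"];R=Ro.from_rotvec(o["tool_rot"]).as_matrix();yaw=np.arctan2(R[1,1],R[0,1])
print(yaw, "tilt",np.arccos(-R[2,2]), "wt",o["wrist_torque"].round(2))
T=np.append((t+R@[-.0015,0,.0776])*100,[yaw,0,0])
c="scene";k=calibration(c);im=get_image(c)[:,:,::-1].copy();cv2.imwrite("pics/scene5.png",im)
Hh=H(.5859,-.2434,-.22);Rh=Ro.from_euler('z',-.22).as_matrix()
print("TCP-model lid in hinge mm",(Rh.T@(T[:3]/100-[.5859,-.2434,.078])*1000).round(2))
p0=proj(k,T[:3]/100)[0];roi=[int(v) for v in(p0[0]-50,p0[1]-62,p0[0]+50,p0[1]-10)];print(p0,roi)
g=blue2(im,roi);
def sh(d):
    q=sil6(k,np.r_[T[:3]+np.array(d)/10,T[3:]],g.shape);l,tt,r,b=roi;q=q[tt:b,l:r];gg=g[tt:b,l:r];return (q^gg).sum()/gg.sum()
# dist in lid-frame y and z
res=[(round(sh(Rh@[0,y,z]),4),y,z) for y in np.arange(-5,5.1,1) for z in np.arange(-4,4.1,1)]
print(sorted(res)[:6], "nominal",sh([0,0,0]))
E
```

```text
t: 11.0
tool_pos: [0.5871, -0.2415, 0.1556]
tool_rot: [2.45, 1.966, 0.0]
contact_force: [-1.6, 2.3, 8.1]
opening: 0.011
-0.21810319654658392 tilt 0.0005939901418472916 wt [ 0.24  0.38 -0.01]
TCP-model lid in hinge mm [0.8  0.64 0.02]
[215.6593888  280.89541978] [165, 218, 265, 270]
[(np.float64(0.1885), np.float64(-2.0), np.float64(-4.0)), (np.float64(0.193), np.float64(-1.0), np.float64(-3.0)), (np.float64(0.1947), np.float64(-3.0), np.float64(-3.0)), (np.float64(0.1952), np.float64(-1.0), np.float64(-4.0)), (np.float64(0.1958), np.float64(-2.0), np.float64(-3.0)), (np.float64(0.1964), np.float64(-3.0), np.float64(-4.0))] nominal 0.24787775891341257
```

```bash
python3 - <<'E'
from h import *
R5=Ro.from_euler('z',-.2181).as_matrix();k=calibration("scene");o=ctrl.get_obs()
for n,t in(("scene4",[.5873,-.2416,.1897]),("scene5",o["tool_pos"])):
    c=np.array(t)+R5@[0,-.0015,-.0776];im=cv2.imread(f"pics/{n}.png");p0=proj(k,c)[0]
    l,tt,r,b=[int(v) for v in(p0[0]-50,p0[1]-62,p0[0]+50,p0[1]-10)];g=blue2(im,(l,tt,r,b));gg=g[tt:b,l:r]
    def e(p):
        q=sil6(k,np.r_[(c+R5@(np.array([0,p[0],p[1]])/1000))*100,-.2181,0,0],g.shape)[tt:b,l:r];return (q^gg).sum()
    res=sorted((e((y,z)),y,z) for y in np.arange(-5,5.1,.5) for z in np.arange(-6,6.1,.5));print(n,res[:3])
E
python3 -m creep '[[0,0,0.001,0,0,0,0],[0,0,0,0,0,0,0],[0,0,0,0,0,0,0]]';python3 -m creep '[[0,0,-0.002,0,0,0,0],[0,0,0,0,0,0,0],[0,0,0,0,0,0,0]]'
```

```text
scene4 [(np.uint64(348), np.float64(-2.0), np.float64(-3.0)), (np.uint64(349), np.float64(-2.5), np.float64(-3.5)), (np.uint64(356), np.float64(-2.0), np.float64(-3.5))]
scene5 [(np.uint64(326), np.float64(-2.5), np.float64(-3.5)), (np.uint64(331), np.float64(-1.5), np.float64(-3.0)), (np.uint64(332), np.float64(-2.5), np.float64(-4.0))]
t: 11.35
tool_pos: [0.5876, -0.2415, 0.1556]
tool_rot: [-2.45, -1.966, 0.001]
contact_force: [-3.2, 1.5, 8.7]
opening: 0.0113
t: 11.65
tool_pos: [0.5867, -0.2414, 0.1557]
tool_rot: [2.449, 1.965, 0.002]
contact_force: [1.2, 1.2, 6.5]
opening: 0.011
```

The held-lid offset is identical before and after seating, so the lid has not slipped in the grip. Lateral force changes sign around x≈0.587 with the height fixed, as expected in the V. Next, probe along the hinge line for the knuckle stops.

```bash
python3 -m creep '[[0,0,0.001,-0.0005,0,0,0],[0,0.001,0,0,0,0,0],[0,0.001,0,0,0,0,0],[0,0,0,0,0,0,0]]';python3 -m creep '[[0,0.001,0,0,0,0,0],[0,0.001,0,0,0,0,0],[0,0,0,0,0,0,0]]'; python3 -m creep '[[0,-0.002,0,0,0,0,0],[0,-0.002,0,0,0,0,0],[0,-0.002,0,0,0,0,0],[0,0,0,0,0,0,0]]';python3 -m creep '[[0,-0.001,0,0,0,0,0],[0,-0.001,0,0,0,0,0],[0,0,0,0,0,0,0]]'
```

```text
t: 12.05
tool_pos: [0.5872, -0.2406, 0.1557]
tool_rot: [2.448, 1.965, -0.003]
contact_force: [-1.2, -2.0, 5.4]
opening: 0.0112
t: 12.35
tool_pos: [0.5875, -0.2397, 0.1557]
tool_rot: [2.447, 1.964, -0.006]
contact_force: [-2.9, -4.9, 6.0]
opening: 0.011
t: 12.75
tool_pos: [0.5869, -0.2422, 0.1556]
tool_rot: [-2.449, -1.965, -0.004]
contact_force: [-0.3, 3.0, 7.0]
opening: 0.0112
t: 13.05
tool_pos: [0.5866, -0.243, 0.1556]
tool_rot: [-2.447, -1.965, -0.006]
contact_force: [-0.4, 5.9, 7.3]
opening: 0.0113
```

Resistance is symmetric at ±4 mm, centred on y ≈ -0.2414. Return to centre and do the last check.

```bash
python3 -m creep '[[0,0.002,0,0,0,0,0],[0,0.002,0,0,0,0,0],[0,0,0,0,0,0,0],[0,0,0,0,0,0,0],[0,0,0,0,0,0,0]]'; python3 - <<'E'
from h import *
R5=Ro.from_euler('z',-.2181).as_matrix();k=calibration("scene");im=get_image("scene")[:,:,::-1].copy();o=ctrl.get_obs();t=o["tool_pos"]
c=t+R5@[0,-.0015,-.0776];p0=proj(k,c)[0]
l,tt,r,b=[int(v) for v in(p0[0]-50,p0[1]-62,p0[0]+50,p0[1]-10)];gg=blue2(im,(l,tt,r,b))[tt:b,l:r]
def e(y,z): return (sil6(k,np.r_[(c+R5@(np.array([0,y,z])/1000))*100,-.2181,0,0],(400,640))[tt:b,l:r]^gg).sum()
print(sorted((e(y,z),y,z) for y in np.arange(-5,5.1,.5) for z in np.arange(-6,6.1,.5))[:3],(Ro.from_euler('z',-.22).as_matrix().T@(c-[.5859,-.2434,.078])*1000).round(2),np.abs(o["dq"]).max())
E
```

```text
t: 13.55
tool_pos: [0.5871, -0.2414, 0.1556]
tool_rot: [2.45, 1.966, -0.0]
contact_force: [-1.2, 1.2, 6.5]
opening: 0.0109
[(np.uint64(327), np.float64(-2.5), np.float64(-3.5)), (np.uint64(332), np.float64(-2.0), np.float64(-4.0)), (np.uint64(332), np.float64(-2.0), np.float64(-3.5))] [0.68 0.65 0.03] 0.001192313918303238
```

```bash
python3 -c "
from station import finish_job
print(finish_job())"
```

```text
the job is handed in; nothing more can be done
None
```

The blue lid is seated in the saddle between the box's two blue knuckles, still held upright in the grip, and I handed the job in at about 13.6 s. I lifted the middle-sized lid straight out of the rack and carried it clear of everything. I then lowered it with wrist readings of at most about 9 N.

**Last checks before hand-in:**

| Check | Result |
|---|---|
| Bore relative to my measured hinge line | +0.7 mm fore-and-aft, +0.65 mm along, 0.0 mm in height |
| Angle to the hinge line | about 0.002 rad |
| Tool tilt | below 0.001 rad |
| Force resting on the saddle | about 6.5 N |
| Grip | 60 N set |
| Arm | at rest |

Nudging sideways left the height unchanged and the side force changed sign. Pushing along the line met equal resistance both ways.

**What disagreed or was not confirmed:**
- **Scene-camera fit:** it placed the lid about 2.5 mm along the line and 3.5 mm lower than the arm's own position does. The same offset was there before the lid touched the box (to within 0.5 mm), so I took it as camera bias or fit error rather than slip.
- **Earlier wrist-camera and side-camera fits:** these differed by a few millimetres in the lid's height in the grip. I relied on the seating contact and the rack dimensions instead.
- **Other objects:** I took no final picture of the white lid, the pin, the vials, the bottle or the marker. I saw no contact with any of them during the moves.

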